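# Slide the satellite stack into the corner stop

## Task

Without gripping or lifting it, push the red stand carrying the tall electronics stack along the bench until its foot sits square in the corner of the aluminium stop, against both walls, over the blue mark. Push low on the red foot so it slides and never tips; do not touch its legs or the electronics above, and leave the tape roll, multimeter and dispenser bottle where they are. Finish with the stand at rest and your hand clear of it.

Things in the scene. Friction and masses are not known exactly. Their poses are not given: they have to be found in the camera images.
- stand: Foot of the loose red stand: solid, square, 130 x 130 mm, 35 mm high; the only part to push on. Origin: centre of its underside; x, y along its edges, z up. With all it carries 0.8 to 1.0 kg, bench friction 0.5 to 0.7; starts turned at most 0.35 rad from the corner stop. Pushed high up it tips.
- upper: What is fixed on the foot, not to be touched: four red legs (34 mm from the middle in x and y, 16 mm thick, 22 mm at their lower ends) from 35 to 100 mm above the bench, and on them the electronics, silver and green plates 88 x 88 mm, to 218 mm above the bench. Origin: centre of the foot's top face. The foot projects 20 mm or more beyond it on every side.
- corner_stop: Fixed aluminium corner stop, walls 30 mm high, 12 mm thick. Origin: inner corner, bench level. Back wall: face at x = 0, runs 328 mm along its -y. Side wall: face at y = 0, runs 118 mm along its -x. The stand starts in the open quarter, its middle 145-185 mm from the back wall's face and 115-220 mm from the side wall's. Yaw within 0.12 rad of the base axes, +x away from the robot.
- seat (a point): Middle of the blue 130 x 130 mm mark on the bench, 65 mm from both walls' inner faces (at -0.065, -0.065 of the corner stop): where the stand's origin is when the foot touches both walls. Axes as those of the corner stop.
- tape_roll: Loose amber tape roll lying flat, 84 mm across, 25 mm high, origin at the centre of its underside. Bystander.
- multimeter: Loose yellow multimeter lying flat, 140 x 75 x 43 mm (long along its x), origin at the centre of its underside. Bystander.
- dispenser: Loose white dispenser bottle with a blue cap, upright, 48 mm across, 110 mm high, origin at the centre of its underside. Bystander.

How it is judged:
At the end, for the whole second after the job is handed in: The foot's middle is within 7 mm of the seat point along each wall direction (5 mm on the walls' side), turned less than 0.06 rad from the walls, upright, flat on the bench and at rest (x of stand in the frame of seat between -0.007 and 0.005 m and y of stand in the frame of seat between -0.007 and 0.005 m and angle between the x axis of stand and the x axis of seat, either way round below 0.06 rad and angle between stand's own z axis and vertical below 0.03 rad and height (world z) of stand below 0.004 m and linear speed of stand below 0.01 m/s and angular speed of stand below 0.05 rad/s); the robot touches nothing.
It fails at once if the stand is tipped by more than 0.14 rad (angle between stand's own z axis and vertical above 0.14 rad).
It fails at once if the stand is lifted off the bench (height (world z) of stand above 0.012 m).
It fails at once if the legs or the electronics are touched by the robot (contact force between any of the fingers, the arm and upper above 0.5 N).
It fails at once if a bystander is moved more than 15 mm (distance of any of tape_roll, multimeter, dispenser from where it was at the start of the episode above 0.015 m).
It also fails if it takes over 53 s, if anything falls off the work surface, if the arm or the gripper's body presses on something with over 40 N, if the wrist force passes 120 N, or if a joint passes its speed limit or range.

## Robot

A 7-joint arm with a two-finger parallel gripper is mounted at the origin on the work surface. World frame = base frame: x ahead of the robot, y to its left, z up, the work surface at z = 0. Lengths are in m, angles in rad, forces in N, time in s.
With the tool pointing down it reaches from about 0.425 to 0.875 m from the base axis. Payload 4.7 kg.
Tool frame: the origin (TCP) lies where the fingers leave the gripper's body, on its centre line; the fingertips stand 70 mm ahead of it and the grasp point (between the pads) lies 51 mm ahead of it; z points along the fingers, y is the line along which they close (so a half turn about z gives the same grasp; the last joint's range is limited). The gripper opens to 87 mm and grips with 3 to 60 N. Pads are 19 mm wide; open, the fingers measure 117 mm over their backs; the gripper's body (75 mm by 190 mm) begins 51 mm behind the grasp point.
Start: joints at [1.137, 0.321, -0.07, 1.45, 0.023, 1.371, -0.057], TCP at [0.281, -0.586, 0.292] pointing down, gripper open.
Joint ranges: [-2.86, 2.86], [-0.3, 2.09], [-1.38, 1.24], [0.06, 2.45], [-1.56, 4.7], [0.09, 2.05], [-2.69, 2.69]. Speed limits (rad/s): [2.57, 2.57, 3.14, 3.14, 3.14, 3.14, 3.14].

## Interface

Orientations are given as a rotation vector (axis times angle).
In Python, from bench import ctrl gives the robot as it stands.
- The arm moves only by the tool play_rows, never from a script. Its argument "increments" is a list that holds one entry, the list of rows, each a list of 7 numbers: the shift along the tool's x, y, z as a fraction of full scale, then the turn, a rotation vector about the tool's x, y, z as a fraction of full scale, then the gripper command: -1 is shut, 1 is fully open, values between are in proportion. A call has 1 to 8 rows; each row is the pose to reach, as a shift and turn from the pose commanded when the call began, along the tool's axes at that moment; what a row does not reach only later rows make up. Full scale, the value 1, is 0.1 m for a shift and 90 degrees for a turn. A row lasts 1/10 s, in which the tool goes at most 50 mm and 8.59 degrees, less where a joint would pass 70% of its speed; a pose out of reach is approached as far as the arm can. A call with a number of a shift or a turn outside -1 to 1 is refused whole. A call with a gripper value outside its range is refused whole. The fingers move at their own pace and stop on an object; "squeeze" is the grip in N (left out, the last holds). Time passes only in rows, so rows that repeat a pose let the fingers close. It gives the time, the measured TCP pose, the force, the opening and the grip force at its end, in the units of the state.
- ctrl.get_state(): the state, without advancing time (a new reading comes with each control period).
- ctrl.get_image(name): name is "scene" or "top" or "wrist"; returns the picture (384x512x3 uint8, red, green, blue); there is no depth.
- ctrl.get_calibration(name): a dict with "vertical_fov" (degrees; the focal length in pixels is half the picture's height over the tangent of half this angle, whatever the lens; pixels are square), "cx", "cy" (the principal point, pixels), "R" (3x3) and "t" (3): a world point X has camera coordinates R X + t; the wrist camera has in their place "T_tool_cam" (4x4, takes a point from camera to tool coordinates, whose origin is the TCP and whose axes are the flange's). Camera axes: x right, y down, z forward; pixel columns grow to the right and rows downward; lengths in m; the calibration is good to about 2 mm. A picture is of the moment at which its call begins: read the wrist's pose just before it. get_calibration takes no time and is no camera call.
- ctrl.close_job(): hands the job in; it is judged then, once.
The state is a dict: "time": time; "joint_positions": joint angles; "qd": joint speeds; "joint_torque": joint torques, N m; "position": TCP position; "tool_rot": TCP orientation; "ft_force": force on the tool from outside, world axes, zero at the start; "torque": the same for the moment, N m; "grip_width": opening from 0.0 (shut) to 1.0 (fully open); "grip_force": force on a finger pad.
Only numpy, scipy, OpenCV 4.12 (cv2) and the standard library are available. Lean on these libraries where they do the work, as an engineer would, in place of code of your own. Each camera call takes 0.05 s, during which the arm holds its last target. There are 200 camera calls.

## Working session

There is one attempt and no reset: what is moved stays moved. The work goes in short steps, Python scripts to look and compute and a tool call to move; the robot and the scene stay as the last step left them, time stands still between calls to the robot, and variables do not carry over. Pictures are saved under pics/ and viewed, at most 10 in all, crops included, and the job is handed in when it is done.

Besides the shell and the picture viewer there is one more tool, called after ">>>" as a command line: name --argument value ..., lists and objects as JSON in quotes. play_rows: Moves the arm, as the interface text tells. Shift numbers are shares of 0.1 m and turn numbers shares of 90 degrees, none past 1 either way. Its arguments: {"type":"object","properties":{"increments":{"type":"array"},"squeeze":{"type":"number"}},"required":["increments"]}

```bash
mkdir -p pics
python3 - <<'E'
from bench import ctrl
import cv2,numpy as np
s=ctrl.get_state();print(s)
for n in ["top","scene"]:
    im=ctrl.get_image(n);cv2.imwrite(f"pics/{n}0.png",im[:,:,::-1]);c=ctrl.get_calibration(n);print(n,c)
print(ctrl.get_calibration("wrist"))
E
```

```text
{'time': 0.0, 'joint_positions': array([ 1.13711817,  0.32184988, -0.07009997,  1.4516739 ,  0.02258707,
        1.37076487, -0.05692611]), 'qd': array([ 1.13974678e-03,  7.46291911e-07,  1.80285866e-03,  5.74544627e-04,
        2.96487685e-04, -1.59457503e-04, -3.50214103e-04]), 'joint_torque': array([-6.21227045e-04, -4.91287494e+01, -4.03957972e-01, -3.12530351e+01,
       -6.37532445e-02,  4.37817222e-02,  1.97196414e-04]), 'position': array([ 0.28122177, -0.58555991,  0.29114458]), 'tool_rot': array([-3.06138092e+00, -6.97122756e-01,  7.85420471e-04]), 'ft_force': array([-0.69700674, -0.60970687,  0.15040495]), 'torque': array([-0.0059298 , -0.0033922 , -0.01912898]), 'grip_force': 0.0, 'grip_width': 1.001884876237913}
top {'vertical_fov': 46.38488896619241, 'cx': 252.80734667290773, 'cy': 190.08078190616988, 'R': array([[-0.02530341, -0.99949993,  0.01896402],
       [-0.99686069,  0.02380385, -0.07551249],
       [ 0.07502331, -0.02081521, -0.99696451]]), 't': array([-0.05580983,  0.62986055,  1.30050337])}
scene {'vertical_fov': 42.01873387679878, 'cx': 252.07426714021486, 'cy': 191.62381216477493, 'R': array([[ 2.19306849e-02,  9.99759383e-01, -4.69303075e-04],
       [ 8.57408947e-01, -1.90495036e-02, -5.14283010e-01],
       [-5.14168205e-01,  1.08761940e-02, -8.57620408e-01]]), 't': array([ 0.03786199, -0.50718144,  1.55985852])}
{'vertical_fov': 68.81547890122772, 'cx': 252.85298415221382, 'cy': 191.5721007932564, 'T_tool_cam': array([[ 1.22595170e-03, -9.65689047e-01, -2.59698213e-01,
         7.05489849e-02],
       [ 9.99999154e-01,  1.29697211e-03, -1.02122745e-04,
        -1.80459641e-04],
       [ 4.35440155e-04, -2.59697868e-01,  9.65689820e-01,
        -9.16906390e-02],
       [ 0.00000000e+00,  0.00000000e+00,  0.00000000e+00,
         1.00000000e+00]])}
```

View pics/top0.png

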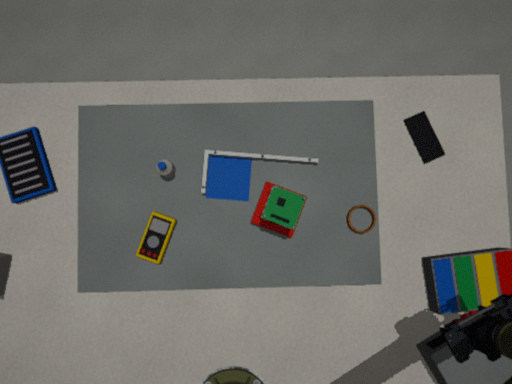

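View pics/scene0.png

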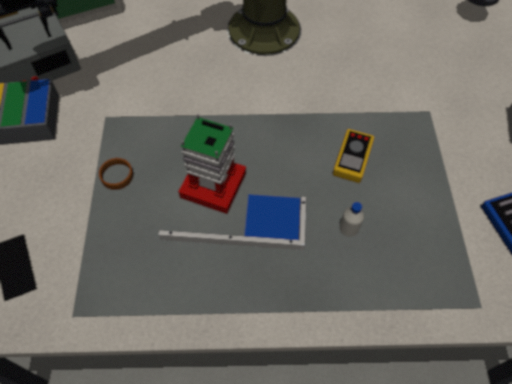

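Run:
```python
import cv2
a=cv2.imread("pics/top0.png")[140:250,190:390];cv2.imwrite("pics/tc.png",cv2.resize(a,None,fx=4,fy=4,interpolation=cv2.INTER_CUBIC))
a=cv2.imread("pics/scene0.png")[110:260,150:320];cv2.imwrite("pics/sc.png",cv2.resize(a,None,fx=4,fy=4,interpolation=cv2.INTER_CUBIC))
```

```text
(no output)
```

View pics/tc.png

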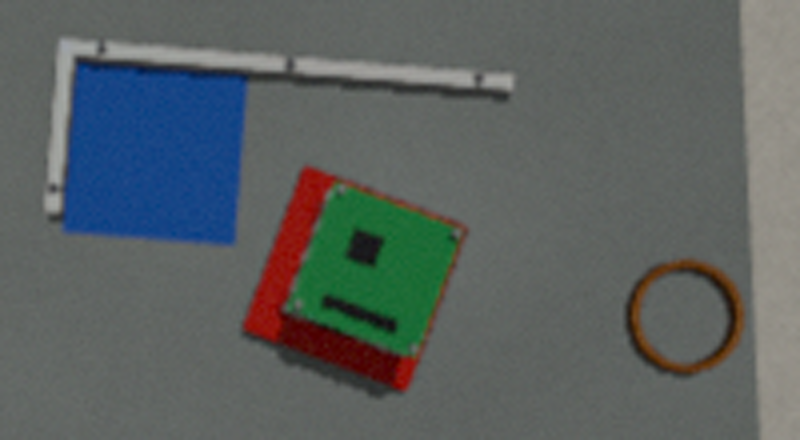

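View pics/sc.png

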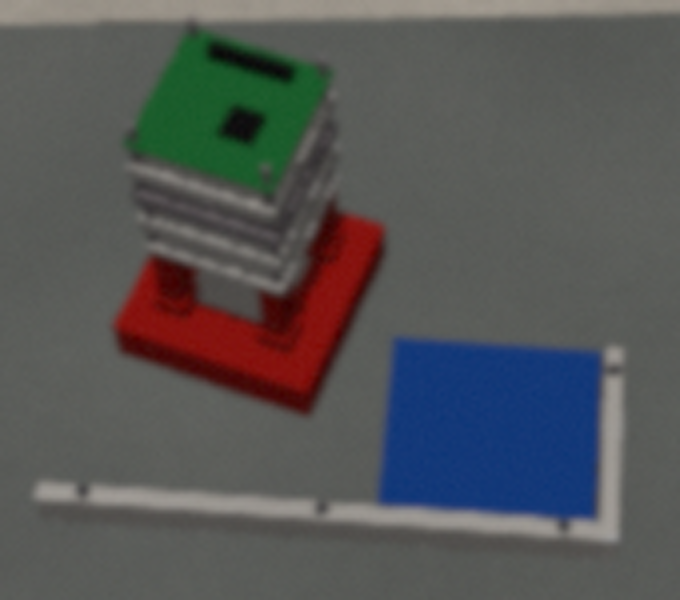

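```bash
cat > h.py <<'E'
import numpy as np
from bench import ctrl
def ray(n,uv,z,off=(0,0),s=1.0,Tw=None):
    c=ctrl.get_calibration(n);f=192/np.tan(np.radians(c["vertical_fov"])/2)
    uv=(np.array(uv,float)+.5)/s-.5+np.array(off)
    d=np.array([(uv[0]-c["cx"])/f,(uv[1]-c["cy"])/f,1])
    if Tw is None: R,t=c["R"].T,-c["R"].T@c["t"]
    else: R,t=Tw[:3,:3],Tw[:3,3]
    d=R@d;return (t+d*(z-t[2])/d[2])[:2]
E
python3 - <<'E'
from h import *
np.set_printoptions(precision=4,suppress=True)
T=lambda p,z:ray("top",p,z,(190,140),4)
S=lambda p,z:ray("scene",p,z,(150,110),4)
print("top wall outer corner,end,side end",T((60,38),.03),T((515,74),.03),T((45,214),.03))
print("top blue NL,NR",T((63,232),0),T((235,244),0))
print("scene wall outer corner,end,side end",S((618,540),.03),S((35,500),.03),S((623,347),.03))
print("scene blue NR,NL,FR,FL",*[S(p,0) for p in((395,338),(600,351),(380,502),(597,518))])
print("top foot FL,NL,NR,FR",*[T(p,.035) for p in((305,167),(245,328),(408,390),(467,228))])
print("scene foot FR,FL,NL",*[S(p,.035) for p in((118,326),(308,390),(384,229))])
print("tape,disp,meter",ray("top",(361,219),.0125),ray("top",(166,172),.0),[ray("top",p,.043) for p in((153,212),(177,219),(160,264),(137,257))])
E
```

```text
top wall outer corner,end,side end [0.7527 0.0683] [ 0.7183 -0.2682] [0.6226 0.0815]
top blue NL,NR [0.6108 0.0711] [ 0.5987 -0.0577]
scene wall outer corner,end,side end [0.7529 0.0652] [ 0.72   -0.2713] [0.6247 0.0779]
scene blue NR,NL,FR,FL [ 0.5975 -0.0602] [0.6098 0.0674] [ 0.7111 -0.0713] [0.7245 0.0575]
top foot FL,NL,NR,FR [ 0.6522 -0.1101] [ 0.5354 -0.0631] [ 0.4874 -0.1807] [ 0.6045 -0.2278]
scene foot FR,FL,NL [ 0.606  -0.2286] [ 0.6531 -0.1129] [ 0.5388 -0.0658]
tape,disp,meter [ 0.535  -0.3919] [0.6909 0.188 ] [array([0.5702, 0.2193]), array([0.5483, 0.1504]), array([0.4207, 0.2006]), array([0.4424, 0.2661])]
```

```bash
cat >> h.py <<'E'
from scipy.spatial.transform import Rotation as Ro
np.set_printoptions(precision=3,suppress=True)
PSI=-0.1; C=np.array([.7397,.0561])
E2=np.array([[np.cos(PSI),-np.sin(PSI)],[np.sin(PSI),np.cos(PSI)]])
def w(p): return C+E2@np.array(p)          # stop -> world
def st(p): return E2.T@(np.array(p)-C)     # world -> stop
def plan(front,yaw,ztip,tilt=35):
    """front: stop-frame xy of contact edge; yaw: push dir in stop frame"""
    a=np.radians(tilt);d=E2@[np.cos(yaw),np.sin(yaw)]
    tip=w(front)-d*.0095*np.cos(a)
    p=np.r_[tip-d*.07*np.sin(a),ztip+.07*np.cos(a)]
    X=np.r_[d,0];Z=np.array([0,0,-1.]);Y=np.cross(Z,X)
    R=Ro.from_matrix(np.c_[X,Y,Z])*Ro.from_euler('y',a)
    s=ctrl.get_state();R0=Ro.from_rotvec(s["tool_rot"])
    dp=R0.inv().apply(p-s["position"])
    print("t",s["time"],"tgt",p,"shift",dp/.1,"turn",(R0.inv()*R).as_rotvec()/(np.pi/2),"q",s["joint_positions"],"F",s["ft_force"])
def here(yaw):
    s=ctrl.get_state();R=Ro.from_rotvec(s["tool_rot"]);z=R.apply([0,0,1]);x=R.apply([1,0,0])
    tip=s["position"]+.07*z+.0095*x
    print("t",s["time"],"front edge stop",st(tip[:2])*1e3,"tipz",(s["position"]+.07*z)[2],"F stop",E2.T@s["ft_force"][:2],s["ft_force"][2])
E
python3 - <<'E'
from h import *
print("stand",st((.571,-.146)))
plan((-.27,-.212),0,.25)
E
```

```text
stand [-0.148 -0.218]
t 0.1 tgt [ 0.402 -0.123  0.307] shift [ 3.093 -3.645 -0.155] turn [-0.108  0.379  0.337] q [ 1.137  0.322 -0.07   1.452  0.023  1.371 -0.057] F [-0.254  0.102 -0.58 ]
```

>>> play_rows --increments '[[[0.26,-0.3,0,0,0,0,1],[0.52,-0.6,0,0,0,0,1],[0.77,-0.91,0,0,0,0,1],[0.77,-0.91,0,0,0,0,1]]]'

```text
time: 0.5
position: [0.3145, -0.465, 0.2921]
tool_rot: [-3.058, -0.709, -0.002]
ft_force: [0.9, -0.5, 0.5]
grip_width: 1.001
grip_force: 0.0
```

>>> play_rows --increments '[[[0.26,-0.3,0,0,0,0,1],[0.52,-0.6,0,0,0,0,1],[0.77,-0.91,0,0,0,0,1],[0.77,-0.91,0,0,0,0,1]]]'

```text
time: 0.9
position: [0.3437, -0.3503, 0.2923]
tool_rot: [-3.059, -0.709, -0.001]
ft_force: [-0.3, -0.1, 0.6]
grip_width: 1.0
grip_force: 0.0
```

>>> play_rows --increments '[[[0.26,-0.3,0,0,0,0,1],[0.52,-0.6,0,0,0,0,1],[0.77,-0.91,0,0,0,0,1],[0.77,-0.91,0,0,0,0,1]]]'

```text
time: 1.3
position: [0.3731, -0.2356, 0.2924]
tool_rot: [-3.06, -0.709, -0.001]
ft_force: [-0.9, -0.7, -0.4]
grip_width: 0.996
grip_force: 0.0
```

```bash
python3 -c "
from h import *
plan((-.27,-.212),0,.25)"
```

```text
t 1.3 tgt [ 0.402 -0.123  0.307] shift [ 0.756 -0.882 -0.148] turn [-0.108  0.378  0.342] q [ 0.864 -0.118 -0.331  1.925 -0.04   1.329 -0.571] F [-0.947 -0.71  -0.369]
```

>>> play_rows --increments '[[[0.2,-0.22,0,-0.02,0.08,0.07,1],[0.4,-0.44,-0.05,-0.05,0.15,0.14,1],[0.6,-0.66,-0.1,-0.07,0.23,0.21,1],[0.76,-0.88,-0.15,-0.09,0.3,0.27,1],[0.76,-0.88,-0.15,-0.108,0.378,0.342,1],[0.76,-0.88,-0.15,-0.108,0.378,0.342,1],[0.76,-0.88,-0.15,-0.108,0.378,0.342,1]]]'

```text
time: 2.0
position: [0.4223, -0.1308, 0.2608]
tool_rot: [-3.075, -0.088, -0.53]
ft_force: [1.2, -0.4, 2.0]
grip_width: 1.0
grip_force: 0.0
```

```bash
python3 -c "
from h import *
import cv2
plan((-.27,-.212),0,.25)
plan((-.27,-.212),0,.1)
im=ctrl.get_image('wrist');cv2.imwrite('pics/w1.png',im[:,:,::-1])"
```

```text
t 2.0 tgt [ 0.402 -0.123  0.307] shift [-0.029 -0.094 -0.503] turn [-0.052  0.172  0.087] q [ 0.632 -0.299 -0.248  2.168 -0.273  0.972 -1.009] F [ 1.188 -0.367  1.995]
t 2.0 tgt [ 0.402 -0.123  0.157] shift [-0.532 -0.079  0.91 ] turn [-0.052  0.172  0.087] q [ 0.632 -0.299 -0.248  2.168 -0.273  0.972 -1.009] F [ 1.188 -0.367  1.995]
```

View pics/w1.png

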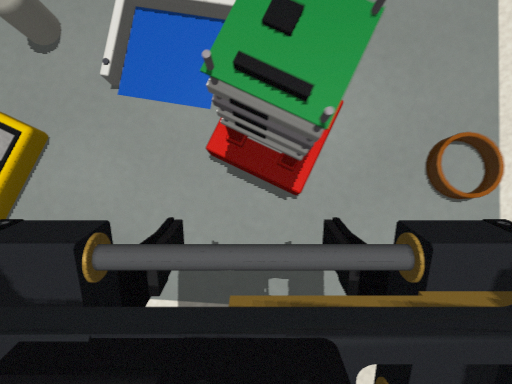

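```bash
cat >> h.py <<'E'
def rows(poses,side,ztip=.013,tilt=35,gap=0,lat=0):
    """poses: list of stand (x,y,yaw) in stop frame; side 'R' pushes the -y face, 'N' the -x face"""
    s=ctrl.get_state();R0=Ro.from_rotvec(s["tool_rot"]);a=np.radians(tilt)
    print("t",s["time"],"q",s["joint_positions"],"F",s["ft_force"],"pos",s["position"])
    for k,(x,y,yw) in enumerate(poses):
        g=gap[k] if np.ndim(gap) else gap; zt=ztip[k] if np.ndim(ztip) else ztip
        n=yw+(np.pi/2 if side=='R' else 0)
        u=np.array([np.cos(n),np.sin(n)]);l=np.array([u[1],-u[0]])  # l: to the right of push
        d=E2@u
        tip=w(np.array([x,y])-u*(.065+g)+l*lat)-d*.0095*np.cos(a)
        p=np.r_[tip-d*.07*np.sin(a),zt+.07*np.cos(a)]
        X=np.r_[d,0];Z=np.array([0,0,-1.])
        R=Ro.from_matrix(np.c_[X,np.cross(Z,X),Z])*Ro.from_euler('y',a)
        print(np.r_[R0.inv().apply(p-s["position"])/.1,(R0.inv()*R).as_rotvec()/(np.pi/2)],"tcp",p)
E
python3 -c "
from h import *
rows([(-.148,-.218,-.28)]*2,'R',ztip=[.2,.013],gap=.04)
R=Ro.from_rotvec(ctrl.get_state()['tool_rot']);print(R.inv().apply([-.02,-.19,.03])/.1)"
```

```text
t 2.05 q [ 0.668 -0.299 -0.292  2.173 -0.279  0.973 -1.008] F [-0.029  6.517 -2.35 ] pos [ 0.421 -0.126  0.256]
[ 0.787  1.678  0.242  0.323  0.156 -0.643] tcp [ 0.514 -0.288  0.257]
[ 0.181  1.693  2.01   0.323  0.156 -0.643] tcp [ 0.514 -0.288  0.07 ]
[-0.201  1.881 -0.401]
```

>>> play_rows --increments '[[[-0.05,0.3,-0.1,0,0,0,0.8],[-0.1,0.6,-0.2,0,0,0,0.8],[-0.15,0.9,-0.3,0,0,0,0.8],[-0.15,0.9,-0.3,0,0,0,0.8]]]'

```text
time: 2.45
position: [0.4004, -0.2277, 0.2822]
tool_rot: [-3.089, -0.076, -0.517]
ft_force: [-0.8, -0.3, 0.2]
grip_width: 0.906
grip_force: 0.0
```

>>> play_rows --increments '[[[0,0.3,0,0,0,0,0.8],[0,0.6,0,0,0,0,0.8],[0,0.9,0,0,0,0,0.8],[0,0.9,0,0,0,0,0.8]]]'

```text
time: 2.85
position: [0.4054, -0.3165, 0.2803]
tool_rot: [-3.088, -0.078, -0.514]
ft_force: [-2.1, 0.8, -0.1]
grip_width: 0.903
grip_force: 0.0
```

```bash
python3 -c "
from h import *
rows([(-.148,-.218,-.28)]*2,'R',ztip=[.2,.013],gap=.04)"
```

```text
t 2.85 q [ 0.789 -0.094 -0.04   1.966 -0.277  1.054 -0.66 ] F [-2.055  0.84  -0.102] pos [ 0.405 -0.316  0.28 ]
[ 0.965 -0.228  0.573  0.329  0.158 -0.65 ] tcp [ 0.514 -0.288  0.257]
[ 0.359 -0.224  2.342  0.329  0.158 -0.65 ] tcp [ 0.514 -0.288  0.07 ]
```

>>> play_rows --increments '[[[0,0,0,0.04,0.02,-0.08,0.8],[0,0,0,0.08,0.04,-0.16,0.8],[0.1,0,0.05,0.12,0.06,-0.24,0.8],[0.3,-0.05,0.15,0.16,0.08,-0.32,0.8],[0.5,-0.1,0.25,0.2,0.1,-0.4,0.8],[0.7,-0.15,0.4,0.25,0.12,-0.49,0.8],[0.85,-0.2,0.5,0.29,0.14,-0.57,0.8],[0.965,-0.228,0.573,0.329,0.158,-0.65,0.8]]]'

```text
time: 3.65
position: [0.5156, -0.282, 0.2573]
tool_rot: [-2.231, -1.532, -0.708]
ft_force: [-0.5, 0.1, -0.4]
grip_width: 0.894
grip_force: 0.0
```

```bash
python3 -c "
from h import *
rows([(-.148,-.218,-.28)]*2,'R',ztip=[.12,.013],gap=.04)"
```

```text
t 3.65 q [ 0.769  0.342 -0.047  1.605 -0.56   1.455  0.497] F [-0.493  0.126 -0.44 ] pos [ 0.516 -0.282  0.257]
[-0.512  0.007  0.617 -0.005 -0.002  0.006] tcp [ 0.514 -0.288  0.177]
[-1.129  0.007  1.491 -0.005 -0.002  0.006] tcp [ 0.514 -0.288  0.07 ]
```

>>> play_rows --increments '[[[-0.2,0,0.25,0,0,0,0.8],[-0.4,0,0.5,0,0,0,0.8],[-0.57,0,0.75,0,0,0,0.8],[-0.57,0,0.75,0,0,0,0.8]]]'

```text
time: 4.05
position: [0.5115, -0.2845, 0.1593]
tool_rot: [-2.235, -1.519, -0.702]
ft_force: [0.4, -0.4, 0.0]
grip_width: 0.901
grip_force: 0.0
```

>>> play_rows --increments '[[[-0.2,0,0.25,0,0,0,0.8],[-0.4,0,0.5,0,0,0,0.8],[-0.56,0,0.73,0,0,0,0.8],[-0.56,0,0.73,0,0,0,0.8]]]'

```text
time: 4.45
position: [0.5111, -0.2884, 0.0699]
tool_rot: [-2.236, -1.522, -0.705]
ft_force: [-0.3, -0.8, 0.3]
grip_width: 0.903
grip_force: 0.0
```

```bash
python3 -c "
from h import *
import cv2
rows([(-.148,-.218,-.28)]*2+[(-.148+.1*k*.42,-.218+.1*k*.91,-.28) for k in (.2,.4,.6)],'R',gap=[.04,0,0,0,0])
a=ctrl.get_image('top');cv2.imwrite('pics/t1.png',cv2.resize(a[120:260,180:390,::-1],None,fx=3.6,fy=3.6,interpolation=cv2.INTER_CUBIC))"
```

```text
t 4.45 q [ 0.785  0.553 -0.051  1.725 -0.59   1.181  0.68 ] F [-0.259 -0.786  0.304] pos [ 0.511 -0.288  0.07 ]
[ 0.014  0.026  0.004 -0.005 -0.002  0.001] tcp [ 0.514 -0.288  0.07 ]
[ 0.341  0.028  0.235 -0.005 -0.002  0.001] tcp [ 0.529 -0.251  0.07 ]
[ 0.503  0.06   0.349 -0.005 -0.002  0.001] tcp [ 0.539 -0.234  0.07 ]
[ 0.665  0.091  0.463 -0.005 -0.002  0.001] tcp [ 0.549 -0.216  0.07 ]
[ 0.826  0.123  0.577 -0.005 -0.002  0.001] tcp [ 0.559 -0.199  0.07 ]
```

View pics/t1.png

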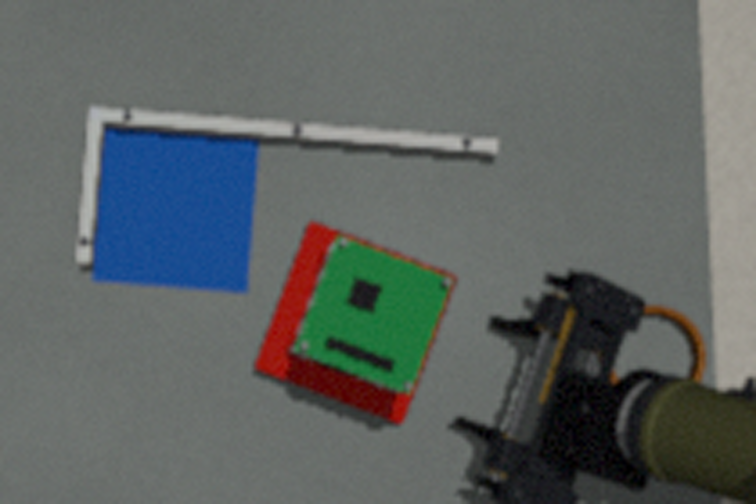

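>>> play_rows --increments '[[[0.1,0.03,0.07,0,0,0,0.8],[0.2,0.03,0.14,0,0,0,0.8],[0.3,0.03,0.21,0,0,0,0.8],[0.38,0.035,0.26,0,0,0,0.8],[0.46,0.05,0.32,0,0,0,0.8],[0.54,0.067,0.377,0,0,0,0.8],[0.62,0.08,0.432,0,0,0,0.8],[0.665,0.091,0.463,0,0,0,0.8]]]'

```text
time: 5.3
position: [0.5509, -0.2198, 0.0737]
tool_rot: [-2.244, -1.529, -0.707]
ft_force: [-5.8, -8.1, 5.9]
grip_width: 0.902
grip_force: 4.9
```

```bash
python3 -c "
from h import *
rows([(-.148+.1*k*.42,-.218+.1*k*.91,-.28+r) for k,r in ((.4,0),(.5,.04),(.6,.08),(.7,.12),(.8,.16),(.9,.2),(1.,.24))],'R')
here(0)"
```

```text
t 5.3 q [ 0.693  0.517 -0.093  1.771 -0.621  1.097  0.592] F [-5.838 -8.121  5.851] pos [ 0.551 -0.22   0.074]
[ 0.002 -0.029  0.042  0.     0.002  0.004] tcp [ 0.549 -0.216  0.07 ]
[ 0.084  0.032  0.099  0.015  0.002 -0.017] tcp [ 0.558 -0.209  0.07 ]
[ 0.167  0.093  0.157  0.03   0.002 -0.038] tcp [ 0.568 -0.202  0.07 ]
[ 0.251  0.153  0.216  0.044  0.002 -0.059] tcp [ 0.577 -0.195  0.07 ]
[ 0.338  0.214  0.277  0.059  0.002 -0.08 ] tcp [ 0.587 -0.187  0.07 ]
[ 0.425  0.274  0.338  0.073  0.002 -0.101] tcp [ 0.596 -0.179  0.07 ]
[ 0.514  0.334  0.4    0.088  0.002 -0.122] tcp [ 0.606 -0.172  0.07 ]
t 5.3 front edge stop [-147.166 -247.47 ] tipz 0.016225938688385344 F stop [-4.998 -8.663] 5.851378012251852
```

>>> play_rows --increments '[[[0.07,0.014,0.05,0,0,0,0.8],[0.14,0.028,0.1,0,0,0,0.8],[0.21,0.041,0.15,0,0,0,0.8],[0.28,0.055,0.2,0,0,0,0.8],[0.35,0.069,0.25,0,0,0,0.8],[0.42,0.082,0.3,0,0,0,0.8],[0.5,0.096,0.355,0,0,0,0.8],[0.57,0.11,0.4,0,0,0,0.8]]]'

```text
time: 6.1
position: [0.5866, -0.16, 0.0738]
tool_rot: [-2.246, -1.529, -0.707]
ft_force: [-4.4, -9.0, 5.1]
grip_width: 0.902
grip_force: 4.8
```

```bash
python3 -c "
from h import *
import cv2
here(0)
a=ctrl.get_image('top');cv2.imwrite('pics/t2.png',cv2.resize(a[130:250,190:360,::-1],None,fx=4,fy=4,interpolation=cv2.INTER_CUBIC))"
```

```text
t 6.1 front edge stop [-117.522 -184.493] tipz 0.016287675537613414 F stop [-3.491 -9.388] 5.067716437714332
```

View pics/t2.png

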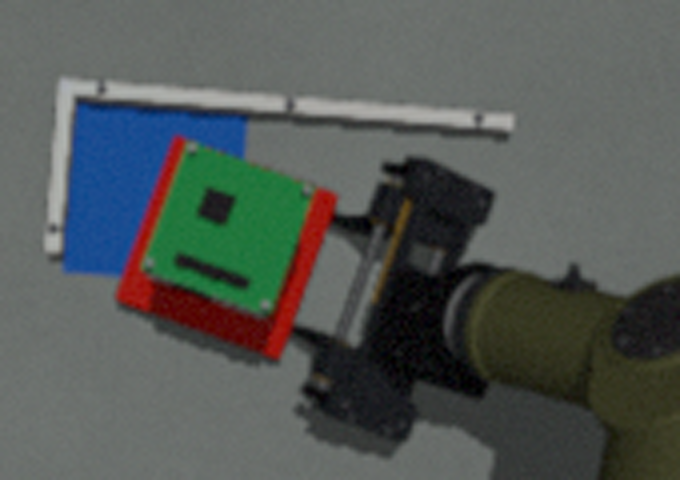

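```bash
python3 -c "
from h import *
P=[st(ray('top',p,.035,(190,130),4)) for p in((180,138),(118,298),(278,357),(335,193))]
c=sum(P)/4;v=P[0]-P[1]+P[3]-P[2];print(P,c,np.arctan2(v[1],v[0]))
R=Ro.from_rotvec(ctrl.get_state()['tool_rot'])
print(R.as_matrix())
n=E2@[np.cos(1.29),np.sin(1.29)]
for d in (np.r_[-n*.05,.01],np.r_[-n*.05,.1],[-.1,-.1,.2]): print(R.inv().apply(d)/.1)
rows([(c[0],c[1],0)],'N',ztip=.2,tilt=28,gap=.06)
"
```

```text
[array([-0.027, -0.079]), array([-0.147, -0.043]), array([-0.182, -0.162]), array([-0.058, -0.195])] [-0.104 -0.12 ] -0.2753516629873377
[[ 0.298  0.93   0.213]
 [ 0.764 -0.366  0.531]
 [ 0.572  0.004 -0.82 ]]
[-0.353 -0.002 -0.368]
[ 0.162  0.001 -1.106]
[ 0.082 -0.556 -2.384]
t 6.15 q [ 0.608  0.511 -0.131  1.783 -0.644  1.029  0.507] F [-0.517 -4.861  1.295] pos [ 0.587 -0.158  0.074]
[ 1.621 -1.629 -1.168 -0.429 -0.067  0.705] tcp [ 0.459 -0.036  0.262]
```

>>> play_rows --increments '[[[-0.18,0,-0.18,0,0,0,0.8],[-0.36,0,-0.37,0,0,0,0.8],[-0.2,0,-0.6,0,0,0,0.8],[0.0,0,-0.85,0,0,0,0.8],[0.15,0,-1.0,0,0,0,0.8],[0.15,0,-1.0,0,0,0,0.8]]]'

```text
time: 6.75
position: [0.5721, -0.1973, 0.167]
tool_rot: [-2.238, -1.534, -0.713]
ft_force: [0.9, 0.9, -0.0]
grip_width: 0.906
grip_force: 0.0
```

>>> play_rows --increments '[[[0.04,-0.2,-0.3,0,0,0,0.8],[0.08,-0.45,-0.6,0,0,0,0.8],[0.13,-0.65,-0.95,0,0,0,0.8],[0.13,-0.65,-0.95,0,0,0,0.8]]]'

```text
time: 7.15
position: [0.4922, -0.2179, 0.2512]
tool_rot: [-2.245, -1.528, -0.71]
ft_force: [0.1, -0.7, 0.1]
grip_width: 0.898
grip_force: 0.0
```

```bash
python3 -c "
from h import *
rows([(-.104,-.12,0),(-.104,-.12,0)],'N',ztip=[.2,.2],tilt=28,gap=[.08,.05])
"
```

```text
t 7.15 q [ 0.73   0.22  -0.062  1.772 -0.58   1.379  0.473] F [ 0.085 -0.676  0.143] pos [ 0.492 -0.218  0.251]
[ 1.303 -1.172  0.772 -0.428 -0.068  0.704] tcp [ 0.439 -0.034  0.262]
[ 1.369 -0.883  0.821 -0.428 -0.068  0.704] tcp [ 0.469 -0.037  0.262]
```

>>> play_rows --increments '[[[-0.05,-0.25,0,-0.04,-0.01,0.07,0.8],[-0.1,-0.5,0,-0.09,-0.01,0.14,0.8],[-0.1,-0.6,0,-0.13,-0.02,0.21,0.8],[0.05,-0.7,0.1,-0.17,-0.03,0.28,0.8],[0.2,-0.8,0.2,-0.21,-0.03,0.35,0.8],[0.35,-0.9,0.25,-0.26,-0.04,0.42,0.8],[0.5,-0.95,0.35,-0.3,-0.05,0.5,0.8],[0.65,-1.0,0.45,-0.35,-0.055,0.57,0.8]]]'

```text
time: 7.95
position: [0.4378, -0.1177, 0.2395]
tool_rot: [-2.962, -0.288, -0.749]
ft_force: [-0.0, -0.9, -0.1]
grip_width: 0.903
grip_force: 0.0
```

```bash
python3 -c "
from h import *
rows([(-.104,-.12,0),(-.104,-.12,0)],'N',ztip=[.2,.1],tilt=28,gap=[.06,.05],lat=-.005)
"
```

```text
t 7.95 q [ 0.496 -0.301 -0.088  2.259 -0.444  0.824 -0.725] F [-0.008 -0.898 -0.116] pos [ 0.438 -0.118  0.24 ]
[ 0.433 -0.809  0.005 -0.104 -0.003  0.161] tcp [ 0.459 -0.031  0.262]
[ 0.04  -0.755  0.928 -0.104 -0.003  0.161] tcp [ 0.469 -0.032  0.162]
```

>>> play_rows --increments '[[[0.05,-0.2,0.15,-0.03,0,0.04,0.8],[0.05,-0.4,0.3,-0.06,0,0.09,0.8],[0.05,-0.6,0.5,-0.09,0,0.13,0.8],[0.04,-0.755,0.7,-0.104,0,0.161,0.8],[0.04,-0.755,0.928,-0.104,0,0.161,0.8],[0.04,-0.755,0.928,-0.104,0,0.161,0.8]]]'

```text
time: 8.55
position: [0.4678, -0.0304, 0.1589]
tool_rot: [3.027, -0.137, 0.753]
ft_force: [-0.6, -0.2, -0.6]
grip_width: 0.897
grip_force: 0.0
```

```bash
python3 -c "
from h import *
rows([(-.104,-.12,0),(-.104,-.12,0)],'N',ztip=[.06,.013],tilt=28,gap=[.05,.04],lat=-.005)
"
```

```text
t 8.55 q [ 0.362 -0.212 -0.353  2.36  -0.068  0.495 -1.611] F [-0.583 -0.172 -0.565] pos [ 0.468 -0.03   0.159]
[-0.159  0.019  0.335 -0.004  0.001  0.005] tcp [ 0.469 -0.032  0.122]
[-0.291  0.021  0.798 -0.004  0.001  0.005] tcp [ 0.479 -0.033  0.075]
```

>>> play_rows --increments '[[[-0.1,0.02,0.25,0,0,0,0.8],[-0.2,0.02,0.5,0,0,0,0.8],[-0.29,0.02,0.8,0,0,0,0.8],[-0.29,0.02,0.8,0,0,0,0.8]]]'

```text
time: 8.95
position: [0.4789, -0.0362, 0.0745]
tool_rot: [3.027, -0.145, 0.75]
ft_force: [-0.4, 0.3, -1.2]
grip_width: 0.897
grip_force: 0.0
```

```bash
python3 -c "
from h import *
here(0)
rows([(-.104,-.12,0)]*3+[(-.085,-.12,0),(-.065,-.12,0)],'N',ztip=.013,tilt=28,gap=[.04,.02,0,0,0],lat=-.005)
"
```

```text
t 8.95 front edge stop [-209.223 -117.525] tipz 0.012571002186194447 F stop [-0.397  0.274] -1.2270839860095573
t 8.95 q [ 0.422 -0.001 -0.426  2.401  0.169  0.261 -1.824] F [-0.368  0.312 -1.227] pos [ 0.479 -0.036  0.074]
[ 0.002 -0.029 -0.003 -0.003  0.002  0.002] tcp [ 0.479 -0.033  0.075]
[ 0.179 -0.028  0.091 -0.003  0.002  0.002] tcp [ 0.499 -0.035  0.075]
[ 0.356 -0.027  0.184 -0.003  0.002  0.002] tcp [ 0.519 -0.037  0.075]
[ 0.524 -0.026  0.273 -0.003  0.002  0.002] tcp [ 0.538 -0.039  0.075]
[ 0.701 -0.025  0.366 -0.003  0.002  0.002] tcp [ 0.558 -0.041  0.075]
```

>>> play_rows --increments '[[[0.09,-0.01,0.045,0,0,0,0.8],[0.18,-0.02,0.09,0,0,0,0.8],[0.25,-0.027,0.13,0,0,0,0.8],[0.32,-0.027,0.165,0,0,0,0.8],[0.38,-0.027,0.2,0,0,0,0.8],[0.44,-0.027,0.23,0,0,0,0.8],[0.5,-0.026,0.26,0,0,0,0.8],[0.55,-0.026,0.285,0,0,0,0.8]]]'

```text
time: 9.75
position: [0.5416, -0.0415, 0.0792]
tool_rot: [3.021, -0.15, 0.754]
ft_force: [-5.0, -2.6, -0.5]
grip_width: 0.901
grip_force: 2.4
```

```bash
python3 -c "
from h import *
import cv2
here(0)
rows([(-.085,-.12,0),(-.065,-.12,0)],'N',ztip=.013,tilt=28,gap=0,lat=-.005)
a=ctrl.get_image('top');b=ctrl.get_image('scene')
f=lambda a:cv2.resize(a[:,:,::-1],None,fx=3.5,fy=3.5,interpolation=cv2.INTER_CUBIC)
cv2.imwrite('pics/t3.png',np.vstack([f(a[140:225,190:360]),f(b[175:260,150:320])]))"
```

```text
t 9.75 front edge stop [-146.101 -116.806] tipz 0.017386913165514023 F stop [-4.762 -3.08 ] -0.46003233560836876
t 9.75 q [ 0.39   0.123 -0.398  2.265  0.324  0.289 -1.953] F [-5.045 -2.59  -0.46 ] pos [ 0.542 -0.041  0.079]
[-0.055 -0.018  0.02  -0.    -0.     0.   ] tcp [ 0.538 -0.039  0.075]
[ 0.122 -0.018  0.114 -0.    -0.     0.   ] tcp [ 0.558 -0.041  0.075]
```

View pics/t3.png

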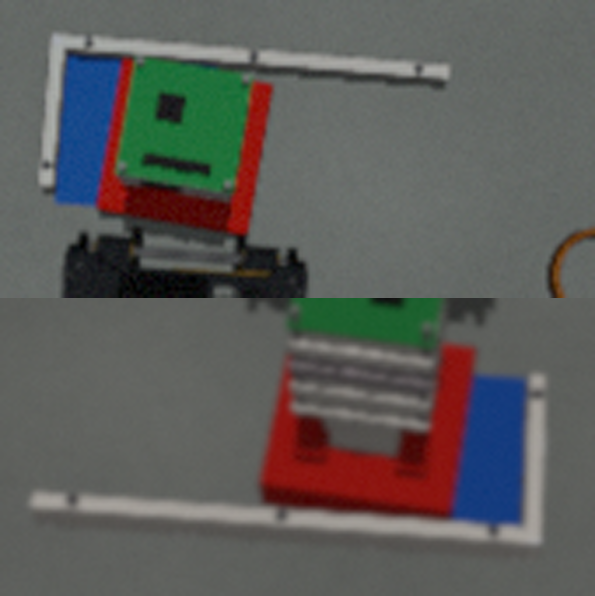

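>>> play_rows --increments '[[[0.04,0,0.02,0,0,0,0.8],[0.08,0,0.042,0,0,0,0.8],[0.12,0,0.064,0,0,0,0.8],[0.16,0,0.085,0,0,0,0.8],[0.16,0,0.085,0,0,0,0.8]]]'

```text
time: 10.35
position: [0.5574, -0.0435, 0.0784]
tool_rot: [3.021, -0.15, 0.747]
ft_force: [-20.4, -2.5, 13.8]
grip_width: 0.9
grip_force: 10.1
```

```bash
python3 -c "
from h import *
here(0)"
```

```text
t 10.35 front edge stop [-130.457 -117.38 ] tipz 0.016434904886242295 F stop [-20.089  -4.574] 13.800045494924225
```

>>> play_rows --increments '[[[-0.18,0,-0.1,0,0,0,0.8],[-0.36,0,-0.19,0,0,0,0.8],[-0.2,0,-0.5,0,0,0,0.8],[-0.05,0,-0.78,0,0,0,0.8],[0.05,0,-1.0,0,0,0,0.8],[0.05,0,-1.0,0,0,0,0.8]]]'

```text
time: 10.95
position: [0.5221, -0.0372, 0.1764]
tool_rot: [3.016, -0.143, 0.78]
ft_force: [0.8, 0.3, -0.1]
grip_width: 0.901
grip_force: 0.0
```

```bash
python3 -c "
from h import *
rows([(-.068,-.12,0)]*2,'R',ztip=[.15,.013],gap=.04)
R=Ro.from_rotvec(ctrl.get_state()['tool_rot'])
for d in ([-.02,-.1,.03],[-.02,-.2,.03]):print(R.inv().apply(d)/.1)"
```

```text
t 10.95 q [ 0.476 -0.111 -0.457  2.242 -0.017  0.495 -1.644] F [ 0.843  0.321 -0.102] pos [ 0.522 -0.037  0.176]
[ 1.361  1.591  0.399  0.528  0.052 -0.846] tcp [ 0.645 -0.209  0.207]
[ 0.697  1.593  1.597  0.528  0.052 -0.846] tcp [ 0.645 -0.209  0.07 ]
[ 0.054  1.014 -0.314]
[ 0.137  2.01  -0.269]
```

>>> play_rows --increments '[[[0,0.33,-0.15,0,0,0,0.8],[0.02,0.66,-0.25,0,0,0,0.8],[0.05,1.0,-0.3,0,0,0,0.8],[0.05,1.0,-0.3,0.03,0,-0.06,0.8]]]'

```text
time: 11.35
position: [0.4996, -0.1397, 0.2003]
tool_rot: [3.043, 0.013, 0.774]
ft_force: [-0.0, 0.6, 0.2]
grip_width: 0.897
grip_force: 0.0
```

>>> play_rows --increments '[[[0,0.3,0,0.04,0,-0.07,0.8],[0,0.6,0,0.08,0,-0.14,0.8],[0,0.8,0,0.13,0.01,-0.21,0.8],[0,1.0,0,0.18,0.01,-0.28,0.8],[0,1.0,0,0.23,0.02,-0.36,0.8],[0,1.0,0,0.27,0.02,-0.43,0.8],[0,1.0,0,0.31,0.03,-0.5,0.8]]]'

```text
time: 12.05
position: [0.5005, -0.2366, 0.1986]
tool_rot: [-2.522, -1.2, -0.7]
ft_force: [-0.1, -0.1, 1.0]
grip_width: 0.903
grip_force: 0.0
```

```bash
python3 -c "
from h import *
rows([(-.068,-.12,0)]*2,'R',ztip=[.15,.013],gap=.04)"
```

```text
t 12.05 q [ 0.624  0.214  0.062  1.875 -0.624  1.168  0.287] F [-0.083 -0.093  1.049] pos [ 0.5   -0.237  0.199]
[ 1.012  0.95   0.492  0.187  0.03  -0.315] tcp [ 0.645 -0.209  0.207]
[ 0.291  0.988  1.657  0.187  0.03  -0.315] tcp [ 0.645 -0.209  0.07 ]
```

>>> play_rows --increments '[[[0.1,0.3,0.05,0.04,0.01,-0.08,0.8],[0.3,0.6,0.15,0.09,0.015,-0.16,0.8],[0.6,0.85,0.3,0.14,0.02,-0.23,0.8],[0.85,0.95,0.42,0.187,0.03,-0.315,0.8],[1.0,0.95,0.49,0.187,0.03,-0.315,0.8],[1.0,0.95,0.49,0.187,0.03,-0.315,0.8]]]'

```text
time: 12.65
position: [0.6458, -0.2059, 0.2065]
tool_rot: [-1.975, -1.782, -0.625]
ft_force: [-0.7, 0.3, 0.4]
grip_width: 0.9
grip_force: 0.0
```

```bash
python3 -c "
from h import *
rows([(-.068,-.12,0)]*2,'R',ztip=[.08,.013],gap=.04)"
```

```text
t 12.65 q [ 0.535  0.58  -0.045  1.369 -0.539  1.471  0.524] F [-0.684  0.285  0.432] pos [ 0.646 -0.206  0.207]
[-0.422 -0.006  0.549  0.    -0.002 -0.002] tcp [ 0.645 -0.209  0.137]
[-0.807 -0.005  1.097  0.    -0.002 -0.002] tcp [ 0.645 -0.209  0.07 ]
```

>>> play_rows --increments '[[[-0.2,0,0.25,0,0,0,0.7],[-0.4,0,0.5,0,0,0,0.7],[-0.55,0,0.75,0,0,0,0.7],[-0.73,0,1.0,0,0,0,0.7],[-0.73,0,1.0,0,0,0,0.7]]]'

```text
time: 13.15
position: [0.6392, -0.2128, 0.0789]
tool_rot: [-1.983, -1.772, -0.616]
ft_force: [-0.2, -0.3, -0.4]
grip_width: 0.848
grip_force: 0.0
```

```bash
python3 -c "
from h import *
here(0)
rows([(-.068,-.12,0)]*2+[(-.068,-.095,0),(-.068,-.08,0),(-.068,-.065,0)],'R',gap=[.04,0,0,0,0])"
```

```text
t 13.15 front edge stop [ -73.223 -229.604] tipz 0.021604739926987776 F stop [-0.173 -0.281] -0.37443092708800524
t 13.15 q [ 0.547  0.705 -0.045  1.447 -0.546  1.305  0.629] F [-0.2   -0.262 -0.374] pos [ 0.639 -0.213  0.079]
[-0.011  0.052  0.097 -0.002 -0.    -0.008] tcp [ 0.645 -0.209  0.07 ]
[ 0.317  0.048  0.326 -0.002 -0.    -0.008] tcp [ 0.649 -0.169  0.07 ]
[ 0.522  0.046  0.47  -0.002 -0.    -0.008] tcp [ 0.651 -0.144  0.07 ]
[ 0.644  0.044  0.556 -0.002 -0.    -0.008] tcp [ 0.653 -0.129  0.07 ]
[ 0.767  0.043  0.642 -0.002 -0.    -0.008] tcp [ 0.654 -0.114  0.07 ]
```

>>> play_rows --increments '[[[0.08,0.04,0.16,0,0,-0.008,0.7],[0.17,0.045,0.22,0,0,-0.008,0.7],[0.25,0.045,0.28,0,0,-0.008,0.7],[0.32,0.045,0.33,0,0,-0.008,0.7],[0.4,0.045,0.385,0,0,-0.008,0.7],[0.48,0.045,0.44,0,0,-0.008,0.7],[0.56,0.045,0.5,0,0,-0.008,0.7],[0.63,0.044,0.55,0,0,-0.008,0.7]]]'

```text
time: 13.95
position: [0.6569, -0.137, 0.0756]
tool_rot: [-1.983, -1.797, -0.624]
ft_force: [-5.9, -15.0, 9.0]
grip_width: 0.855
grip_force: 7.4
```

```bash
python3 -c "
from h import *
here(0)
rows([(-.068,-.08,0),(-.068,-.065,0)],'R')"
```

```text
t 13.95 front edge stop [ -62.635 -152.951] tipz 0.017910267868012066 F stop [ -4.374 -15.505] 8.964752667614716
t 13.95 q [ 0.466  0.664 -0.079  1.521 -0.567  1.206  0.576] F [ -5.9   -14.991   8.965] pos [ 0.657 -0.137  0.076]
[ 0.032 -0.049  0.085  0.005  0.006  0.003] tcp [ 0.653 -0.129  0.07 ]
[ 0.156 -0.049  0.17   0.005  0.006  0.003] tcp [ 0.654 -0.114  0.07 ]
```

>>> play_rows --increments '[[[0.05,-0.01,0.035,0,0,0,0.7],[0.1,-0.02,0.07,0,0,0,0.7],[0.14,-0.02,0.1,0,0,0,0.7],[0.17,-0.02,0.12,0,0,0,0.7],[0.2,-0.02,0.14,0,0,0,0.7],[0.2,-0.02,0.14,0,0,0,0.7]]]'

```text
time: 14.55
position: [0.658, -0.1133, 0.0757]
tool_rot: [-1.984, -1.798, -0.625]
ft_force: [-2.1, -13.0, 6.1]
grip_width: 0.853
grip_force: 6.8
```

```bash
python3 -c "
from h import *
import cv2
here(0)
a=ctrl.get_image('top');b=ctrl.get_image('scene')
f=lambda a:cv2.resize(a[:,:,::-1],None,fx=4,fy=4,interpolation=cv2.INTER_CUBIC)
cv2.imwrite('pics/t4.png',np.vstack([f(a[140:215,190:340]),f(b[190:260,180:330])]))"
```

```text
t 14.55 front edge stop [ -63.759 -129.283] tipz 0.017973376495713303 F stop [ -0.817 -13.113] 6.061732156661018
```

View pics/t4.png

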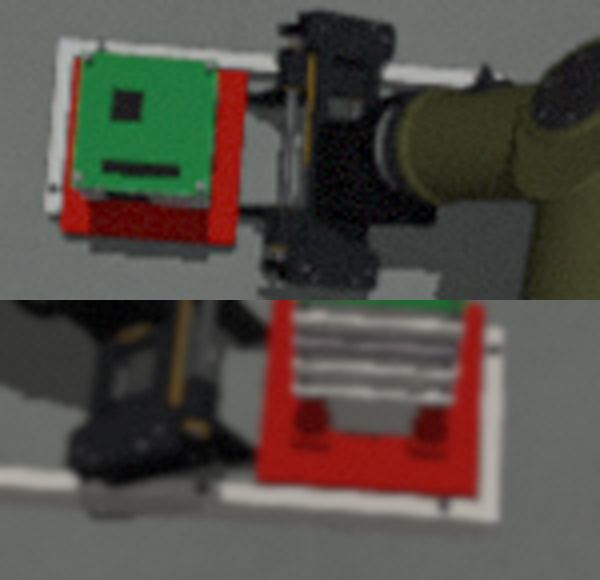

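```bash
python3 -c "
from h import *
for p in ((477,194),(258,180),(485,5)): print('scene',st(ray('scene',p,.035,(180,190),4)))
for p in ((238,243),(62,231),(248,72)): print('top',st(ray('top',p,.035,(190,140),4)))
print('wall inner scene',[st(ray('scene',p,.03,(180,190),4)) for p in ((480,205),(486,45))])
here(0)"
```

```text
scene [-0.001 -0.003]
scene [-0.    -0.129]
scene [-0.128 -0.001]
top [-0.13  -0.129]
top [-0.131 -0.   ]
top [-0.004 -0.127]
wall inner scene [array([ 0.004, -0.   ]), array([-0.103,  0.   ])]
t 14.65 front edge stop [ -63.741 -129.32 ] tipz 0.017956173312733463 F stop [ -1.004 -12.933] 6.415733712744495
```

>>> play_rows --increments '[[[0.03,0,0.02,0,0,0,0.7],[0.06,0,0.04,0,0,0,0.7],[0.06,0,0.04,0,0,0,0.7]]]'

```text
time: 14.95
position: [0.6579, -0.1126, 0.076]
tool_rot: [-1.993, -1.8, -0.621]
ft_force: [-7.3, -23.8, 12.0]
grip_width: 0.848
grip_force: 12.2
```

```bash
python3 -c "
from h import *
here(0)"
```

```text
t 14.95 front edge stop [ -63.653 -128.965] tipz 0.017947663496762634 F stop [ -4.928 -24.418] 11.989537049884957
```

>>> play_rows --increments '[[[-0.1,0,-0.07,0,0,0,0.7],[-0.3,0,-0.21,0,0,0,0.7],[-0.5,0,-0.35,0,0,0,0.7],[-0.7,0,-0.5,0,0,0,0.7],[-0.6,0,-0.8,0,0,0,0.7],[-0.5,0,-1.0,0,0,0,0.7],[-0.5,0,-1.0,0,0,0,0.7]]]'

```text
time: 15.65
position: [0.6498, -0.1994, 0.1311]
tool_rot: [-1.975, -1.797, -0.632]
ft_force: [-0.3, 0.2, 0.5]
grip_width: 0.848
grip_force: 0.0
```

```bash
python3 -c "
from h import *
import cv2
here(0)
a=ctrl.get_image('top');b=ctrl.get_image('scene')
f=lambda a:cv2.resize(a[:,:,::-1],None,fx=4,fy=4,interpolation=cv2.INTER_CUBIC)
cv2.imwrite('pics/t5.png',np.vstack([f(a[140:215,190:340]),f(b[190:260,180:330])]))"
```

```text
t 15.65 front edge stop [ -63.408 -215.316] tipz 0.07367126200689542 F stop [-0.281  0.159] 0.4680905735679709
```

View pics/t5.png

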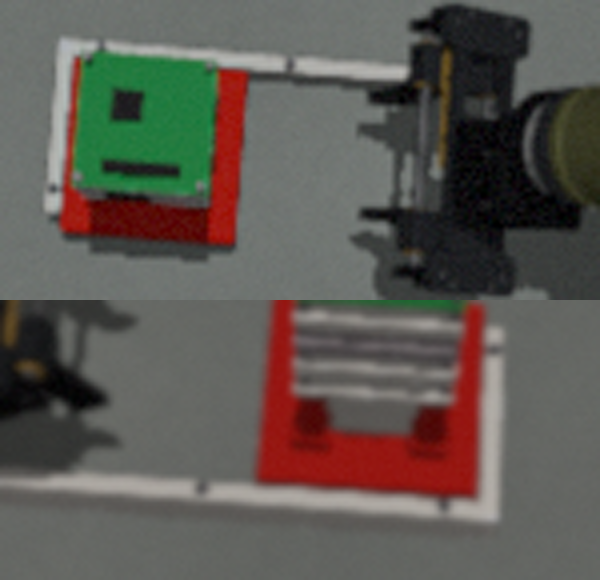

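```bash
python3 -c "
from bench import ctrl
print(ctrl.close_job())"
```

```text
the job is handed in; nothing more can be done
None
```

I pushed the stand low on its foot into the corner of the stop, and the last pictures show it square against both walls and over the blue mark, within about 2 mm. The hand is clear and the job was handed in at about 16 s; the hand-in gave no verdict.

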